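# Put the paint pots away in their trays after art class

### The arm

A 7-joint arm with a two-finger parallel gripper is mounted at the origin on the work surface. World frame = base frame: x ahead of the robot, y to its left, z up, the work surface at z = 0. Lengths are in m, angles in rad, forces in N, time in s.
With the tool pointing down it reaches from about 0.425 to 0.875 m from the base axis. Payload 4.7 kg.
Tool frame: the origin (TCP) lies midway between the tips of the shut fingers; the grasp point (between the pads) lies 19 mm behind it; z points along the fingers, y is the line along which they close (so a half turn about z gives the same grasp; the last joint's range is limited). The gripper opens to 87 mm and grips with 3 to 60 N. Pads are 19 mm wide; open, the fingers measure 117 mm over their backs; the gripper's body (75 mm by 190 mm) begins 51 mm behind the grasp point.
Start: joints at [-1.124, 0.321, -0.07, 1.45, 0.023, 1.371, -0.057], TCP at [0.273, 0.59, 0.223] pointing down, gripper open.
Joint ranges: [-2.86, 2.86], [-0.3, 2.09], [-1.38, 1.24], [0.06, 2.45], [-1.56, 4.7], [0.09, 2.05], [-2.69, 2.69]. Speed limits (rad/s): [2.57, 2.57, 3.14, 3.14, 3.14, 3.14, 3.14].

### API

Orientations are given as a rotation vector (axis times angle).
In Python, from bench import monitor, cams, workorder gives the robot as it stands.
- The arm moves only by the tool move_arm, never from a script. Its arguments are lists of equal length, an entry for each row: "slide": the shift along the tool's x, y, z in cm, a list of three; "roll": the turn about the tool's z in rad. In form: {"slide": [[dx, dy, dz], ...], "roll": [roll, ...]}. A call has 1 to 20 rows; each row is the pose to reach, as a shift and turn from the pose commanded when the call began, along the tool's axes at that moment; what a row does not reach only later rows make up. A row lasts 1/10 s, in which the tool goes at most 50 mm and 8.59 degrees, less where a joint would pass 70% of its speed; a pose out of reach is approached as far as the arm can. A call with a gripper value outside its range is refused whole. "gripper" is the finger opening in cm, from 0 to 8.7, set as the call begins (left out, the last holds). The fingers move at their own pace and stop on an object; "squeeze" is the grip in N (left out, the last holds). Time passes only in rows, so rows that repeat a pose let the fingers close. It gives the time, the measured TCP pose, the force, the opening and the grip force at its end, in the units of the state.
- monitor.get_state(): the state, without advancing time (a new reading comes with each control period).
- cams.get_image(name): name is "side" or "top" or "wrist"; returns the picture (480x640x3 uint8, red, green, blue); there is no depth.
- cams.get_calibration(name): a dict with "mtx" (3x3 intrinsics, pixels), "R" (3x3) and "t" (3): a world point X has camera coordinates R X + t. Camera axes: x right, y down, z forward; pixel columns grow to the right and rows downward; lengths in m; the calibration is good to about 2 mm. A picture is of the moment at which its call begins: read the wrist's pose just before it. get_calibration takes no time and is no camera call; for the wrist camera it gives the pose at the moment of the call.
- workorder.close_job(): hands the job in; it is judged then, once.
The state is a dict: "time": time; "joint_positions": joint angles; "qd": joint speeds; "joint_torque": joint torques, N m; "position": TCP position; "tool_rot": TCP orientation; "ft_force": force on the tool from outside, world axes, zero at the start; "torque": the same for the moment, N m; "grip_width": opening from 0.0 (shut) to 1.0 (fully open); "grip_force": force on a finger pad.
Only numpy, scipy, OpenCV 4.12 (cv2) and the standard library are available. Lean on these libraries where they do the work, as an engineer would, in place of code of your own. Each camera call takes 0.05 s, during which the arm holds its last target. There are 200 camera calls.

### The job

Class is over: put the four lidded paint pots away, each into the grey tray of its own shape and size (round or square, large or small), standing upright, with the square pots in line with the sides of their trays. Keep the pots upright on the way and set them down gently rather than dropping them; leave the coffee cup and the open tub where they stand.

Things in the scene. Friction and masses are not known exactly. Their poses are not given: they have to be found in the camera images.
- pot_round_large: The large round paint pot: loose, closed, white plastic with upright sides and a black lid (top 14 mm, 1 mm in from the sides); 64 mm in diameter, 75 mm high with the lid, mass about 0.3 kg, standing upright on the table. Origin: centre of its underside; z up.
- tray_round_large: The large round storage tray: grey plastic, stuck to the table, shallow and open on top; 88 mm inner and 98 mm outer diameter, rim 15 mm above the table, 4 mm thick floor. Takes the large round pot with 12 mm to spare on each side. Origin: centre of its underside, at table height; z up.
- pot_round_small: The small round paint pot: loose, closed, white plastic with upright sides and a black lid (top 14 mm, 1 mm in from the sides); 42 mm in diameter, 55 mm high with the lid, mass about 0.12 kg, standing upright on the table. Origin: centre of its underside; z up.
- tray_round_small: The small round storage tray: grey plastic, stuck to the table, shallow and open on top; 66 mm inner and 76 mm outer diameter, rim 15 mm above the table, 4 mm thick floor. Takes the small round pot with 12 mm to spare on each side. Origin: centre of its underside, at table height; z up.
- pot_square_large: The large square paint pot: loose, closed, white plastic with upright sides and a black lid (top 14 mm, 1 mm in from the sides); 60 x 60 mm in plan, sides along its x and y axes, 75 mm high with the lid, mass about 0.3 kg, standing upright on the table. Origin: centre of its underside; z up.
- tray_square_large: The large square storage tray: grey plastic, stuck to the table, shallow and open on top; 84 x 84 mm inside and 94 x 94 mm outside, sides along its x and y axes, rim 15 mm above the table, 4 mm thick floor. Takes the large square pot with 12 mm to spare on each side. Origin: centre of its underside, at table height; z up.
- pot_square_small: The small square paint pot: loose, closed, white plastic with upright sides and a black lid (top 14 mm, 1 mm in from the sides); 40 x 40 mm in plan, sides along its x and y axes, 55 mm high with the lid, mass about 0.12 kg, standing upright on the table. Origin: centre of its underside; z up.
- tray_square_small: The small square storage tray: grey plastic, stuck to the table, shallow and open on top; 64 x 64 mm inside and 74 x 74 mm outside, sides along its x and y axes, rim 15 mm above the table, 4 mm thick floor. Takes the small square pot with 12 mm to spare on each side. Origin: centre of its underside, at table height; z up.
- coffee_cup: Takeaway coffee cup, loose bystander: red tapered cup, black lid, 74 mm across at the lid, 94 mm high, upright on the table. Origin: centre of its underside.
- open_tub: Empty clear plastic mixing tub without a lid, loose bystander: round, 80 mm across the rim, 55 mm high, upright on the table. Origin: centre of its underside.

How it is judged:
At the end, for the whole second after the job is handed in: Each pot is at rest on the floor of the tray of its own shape and size: centre within 18 mm of the tray's, underside less than 8 mm above the table, upright within 0.1 rad; square pots' sides within 0.26 rad of their tray's sides (any quarter turn) (horizontal distance between pot_round_large and tray_round_large below 0.018 m and height (world z) of each of pot_round_large, pot_round_small, pot_square_large, pot_square_small below 0.008 m and angle between each of pot_round_large, pot_round_small, pot_square_large, pot_square_small's own z axis and vertical below 0.1 rad and linear speed of each of pot_round_large, pot_round_small, pot_square_large, pot_square_small below 0.02 m/s and horizontal distance between pot_round_small and tray_round_small below 0.018 m and horizontal distance between pot_square_large and tray_square_large below 0.018 m and (angle between the x axis of pot_square_large and the x axis of tray_square_large, either way round below 0.26 rad or angle between the x axis of pot_square_large and the y axis of tray_square_large, either way round below 0.26 rad) and horizontal distance between pot_square_small and tray_square_small below 0.018 m and (angle between the x axis of pot_square_small and the x axis of tray_square_small, either way round below 0.26 rad or angle between the x axis of pot_square_small and the y axis of tray_square_small, either way round below 0.26 rad)); the robot touches nothing.
It fails at once if a pot is tipped by more than 40 degrees (angle between any of pot_round_large, pot_round_small, pot_square_large, pot_square_small's own z axis and vertical above 0.7 rad).
It fails at once if a pot is dropped into its tray from more than about 20 to 30 mm, or goes into it faster than 0.6 m/s ((horizontal distance between pot_round_large and tray_round_large below 0.05 m and height (world z) of pot_round_large below 0.04 m and linear speed of pot_round_large above 0.6 m/s) or (horizontal distance between pot_round_small and tray_round_small below 0.05 m and height (world z) of pot_round_small below 0.04 m and linear speed of pot_round_small above 0.6 m/s) or (horizontal distance between pot_square_large and tray_square_large below 0.05 m and height (world z) of pot_square_large below 0.04 m and linear speed of pot_square_large above 0.6 m/s) or (horizontal distance between pot_square_small and tray_square_small below 0.05 m and height (world z) of pot_square_small below 0.04 m and linear speed of pot_square_small above 0.6 m/s)).
It fails at once if the coffee cup is moved by more than 30 mm or tipped (distance of coffee_cup from where it was at the start of the episode above 0.03 m or angle between coffee_cup's own z axis and vertical above 0.35 rad).
It fails at once if the open tub is moved by more than 30 mm or tipped (distance of open_tub from where it was at the start of the episode above 0.03 m or angle between open_tub's own z axis and vertical above 0.35 rad).
It also fails if it takes over 120 s, if anything falls off the work surface, if the arm or the gripper's body presses on something with over 40 N, if the wrist force passes 120 N, or if a joint passes its speed limit or range.

## Working session

There is one attempt and no reset: what is moved stays moved. The work goes in short steps, Python scripts to look and compute and a tool call to move; the robot and the scene stay as the last step left them, time stands still between calls to the robot, and variables do not carry over. Pictures are saved under pics/ and viewed, at most 14 in all, crops included, and the job is handed in when it is done.

Besides the shell and the picture viewer there is one more tool, called after ">>>" as name(argument=value, ...), one argument or row to a line, values as JSON. move_arm: Moves the arm, as the interface text tells. Its arguments: {"type":"object","properties":{"slide":{"type":"array","items":{"type":"array","items":{"type":"number"}}},"roll":{"type":"array","items":{"type":"number"}},"gripper":{"type":"number"},"squeeze":{"type":"number"}},"required":["slide","roll"]}

```bash
ls; mkdir -p pics; python3 - <<'E'
from bench import monitor,cams
import cv2,numpy as np
s=monitor.get_state();print({k:np.round(v,3).tolist() for k,v in s.items()})
for n in("top","side"):
    c=cams.get_calibration(n);print(n,{k:np.round(v,3).tolist() for k,v in c.items()})
    cv2.imwrite(f"pics/{n}0.png",cams.get_image(n)[:,:,::-1])
E
```

```text
pics
{'time': 0.0, 'joint_positions': [-1.124, 0.322, -0.07, 1.452, 0.023, 1.371, -0.057], 'qd': [0.0, -0.001, -0.0, -0.0, 0.002, 0.001, -0.002], 'joint_torque': [0.001, -49.128, -0.403, -31.253, -0.064, 0.044, 0.0], 'position': [0.272, 0.59, 0.221], 'tool_rot': [-0.674, -3.068, 0.003], 'ft_force': [-0.209, -0.599, 0.128], 'torque': [-0.03, -0.001, 0.027], 'grip_force': 0.0, 'grip_width': 0.998}
top {'mtx': [[434.014, 0.0, 315.408], [0.0, 434.014, 239.801], [0.0, 0.0, 1.0]], 'R': [[0.009, -1.0, -0.001], [-0.996, -0.009, -0.088], [0.088, 0.001, -0.996]], 't': [-0.001, 0.513, 0.947]}
side {'mtx': [[497.597, 0.0, 319.229], [0.0, 497.597, 240.842], [0.0, 0.0, 1.0]], 'R': [[0.774, -0.633, 0.017], [-0.465, -0.585, -0.664], [0.431, 0.506, -0.747]], 't': [-0.394, 0.279, 1.053]}
```

View pics/top0.png

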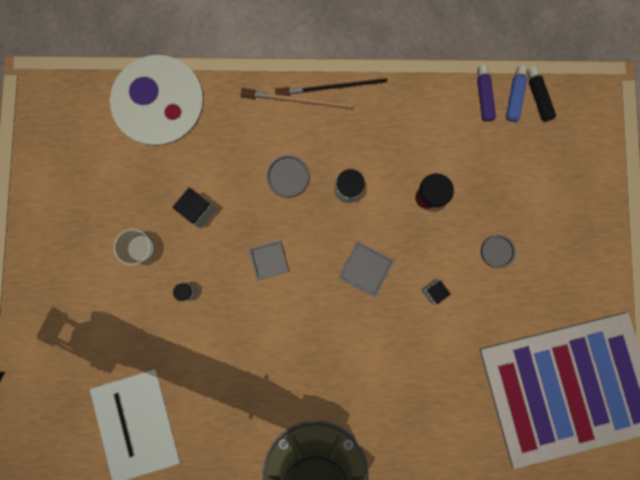

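View pics/side0.png

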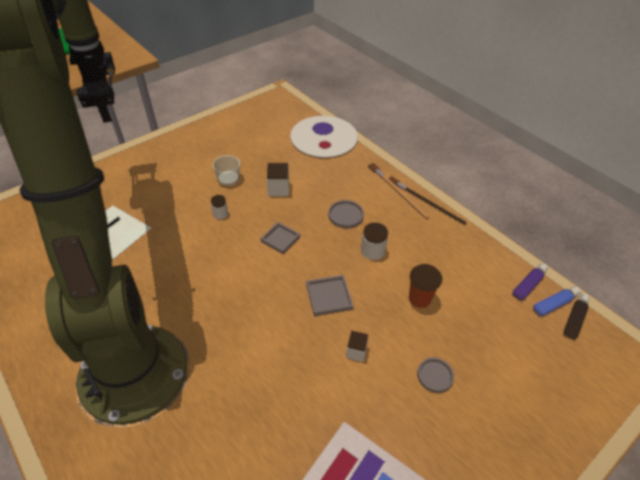

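The top view shows lids at (192,206) large square, (350,184) large round, (184,292) small round and (437,292) small square. Trays are at (288,177) RL, (270,260) SS, (367,268) SL and (498,252) RS. The cup is at (436,190) and the tub at (133,247). The side view shows all of these too.

```bash
cat > h.py <<'E'
import cv2,numpy as np
from bench import monitor,cams
from scipy.spatial.transform import Rotation as Ro
def ray(c,p):
    d=c["R"].T@np.linalg.inv(c["mtx"])@np.array([p[0],p[1],1.]); o=-np.asarray(c["R"]).T@c["t"]; return o,d/np.linalg.norm(d)
def plane(c,p,z):
    o,d=ray(c,p); return o+d*(z-o[2])/d[2]
def tri(c1,p1,c2,p2):
    o1,d1=ray(c1,p1);o2,d2=ray(c2,p2)
    s=np.linalg.lstsq(np.c_[d1,-d2],o2-o1,rcond=None)[0]
    a,b=o1+s[0]*d1,o2+s[1]*d2; return (a+b)/2,np.linalg.norm(a-b)
def masks(im):
    hsv=cv2.cvtColor(im,cv2.COLOR_RGB2HSV); S,V=hsv[...,1].astype(int),hsv[...,2].astype(int)
    mx=im.max(2).astype(int); chroma=mx-im.min(2)
    return (V<60).astype(np.uint8),((chroma<32)&(V>=75)&(V<150)).astype(np.uint8)
def blob(m,seed,r=30):
    "component nearest the seed: contour"
    cs,_=cv2.findContours(m,cv2.RETR_EXTERNAL,cv2.CHAIN_APPROX_NONE)
    cs=[c for c in cs if cv2.contourArea(c)>60]
    f=lambda c:np.linalg.norm(np.array(cv2.minEnclosingCircle(c)[0])-seed)
    return min(cs,key=f)
def cen(c):
    m=cv2.moments(c); return np.array([m["m10"],m["m01"]])/m["m00"]
E
python3 - <<'E'
from h import *
pots={"RL":((350,184),(375,234)),"RS":((184,292),(219,202)),"SL":((192,206),(278,172)),"SS":((437,292),(357,340)),"cup":((436,190),(425,278))}
trays={"RL":((288,177),(346,214)),"RS":((498,252),(435,375)),"SL":((367,268),(329,296)),"SS":((270,260),(281,238))}
im={n:cv2.cvtColor(cv2.imread(f"pics/{n}0.png"),cv2.COLOR_BGR2RGB) for n in("top","side")}
C={n:cams.get_calibration(n) for n in im}; M={n:masks(im[n]) for n in im}
for grp,k in((pots,0),(trays,1)):
    for n,(a,b) in grp.items():
        p=blob(M["top"][k],a);q=blob(M["side"][k],b)
        X,e=tri(C["top"],cen(p),C["side"],cen(q))
        z=X[2]; pts=np.array([plane(C["top"],x[0],z)[:2] for x in p])
        (cx,cy),(w,h),ang=cv2.minAreaRect((pts*1000).astype(np.float32))
        print("pot" if k==0 else "tray",n,"px",cen(p).round(),cen(q).round(),"X",X.round(4),"gap",round(e,4),"rect",np.round([cx,cy,w,h,ang],1))
E
```

```text
pot RL px [350. 183.] [218. 201.] X [ 0.4148 -0.0137  0.3628] gap 0.3034 rect [567.2 -46.6  39.5  39.8  45.7]
pot RS px [183. 291.] [218. 201.] X [0.3956 0.2892 0.0488] gap 0.0026 rect [396.7 288.5  32.   36.9   0.5]
pot SL px [191. 205.] [218. 201.] X [ 0.5115  0.3293 -0.022 ] gap 0.1804 rect [595.9 296.2  64.7  61.5  52. ]
pot SS px [438. 292.] [218. 201.] X [ 0.3193 -0.1155  0.4349] gap 0.1998 rect [ 412.5 -152.5   21.4   21.2   36.6]
pot cup px [434. 191.] [576. 319.] X [ 0.701  -0.399   0.0478] gap 0.3095 rect [ 6.222e+02 -2.558e+02  7.350e+01  7.970e+01  5.000e-01]
tray RL px [288. 176.] [346. 214.] X [0.6605 0.0695 0.0085] gap 0.0021 rect [6.623e+02 6.920e+01 9.580e+01 9.420e+01 6.000e-01]
tray RS px [499. 251.] [435. 375.] X [ 0.4919 -0.4088  0.0109] gap 0.0017 rect [ 492.8 -409.7   72.3   74.     0.5]
tray SL px [366. 269.] [329. 295.] X [ 0.4493 -0.1101  0.0084] gap 0.0015 rect [ 450.3 -110.1   94.    94.    63.2]
tray SS px [268. 260.] [280. 238.] X [0.4675 0.1103 0.0087] gap 0.0018 rect [468.4 109.7  73.6  75.5  15.5]
```

```bash
python3 - <<'E'
from h import *
pots={"RL":((350,184),(375,234)),"RS":((184,292),(219,202)),"SL":((192,206),(278,172)),"SS":((437,292),(357,340)),"cup":((436,190),(425,278))}
im={n:cv2.cvtColor(cv2.imread(f"pics/{n}0.png"),cv2.COLOR_BGR2RGB) for n in("top","side")}
C={n:cams.get_calibration(n) for n in im}
for n,(a,b) in pots.items(): print(n,im["side"][b[1],b[0]],im["top"][a[1],a[0]])
M={n:((im[n].max(2)<82)&(np.ptp(im[n].astype(int),axis=2)<45)).astype(np.uint8) for n in im}
H=dict(RL=.075,RS=.055,SL=.075,SS=.055,cup=.094)
for n,(a,b) in pots.items():
    p=blob(M["top"],a);q=blob(M["side"],b)
    X,e=tri(C["top"],cen(p),C["side"],cen(q))
    pts=np.array([plane(C["top"],x[0],H[n])[:2] for x in p])
    r=cv2.minAreaRect((pts*1000).astype(np.float32))
    print(n,"px",cen(p).round(),cen(q).round(),"X",X.round(4),"gap",round(e,4),"plane",plane(C["top"],cen(p),H[n]).round(4),"rect",np.round([*r[0],*r[1],r[2]],1))
w=cams.get_calibration("wrist");s=monitor.get_state()
print(w["mtx"]); R=Ro.from_rotvec(s["tool_rot"]).as_matrix(); print((R.T@(-w["R"].T@w["t"]-s["position"])).round(3),(R.T@w["R"].T).round(2),R.round(3))
E
```

```text
RL [59 45 31] [29 28 27]
RS [56 42 29] [33 32 33]
SL [62 47 35] [29 29 28]
SS [60 43 31] [27 26 28]
cup [61 43 29] [24 21 24]
RL px [350. 185.] [375. 233.] X [ 0.6285 -0.0702  0.0715] gap 0.0021 plane [ 0.6269 -0.0693  0.075 ] rect [ 6.269e+02 -6.920e+01  6.940e+01  5.990e+01  5.000e-01]
RS px [185. 291.] [218. 201.] X [0.3949 0.2833 0.0533] gap 0.0061 plane [0.3974 0.2809 0.055 ] rect [397.  280.2  36.1  53.5   0.5]
SL px [195. 207.] [277. 171.] X [0.5732 0.2611 0.0789] gap 0.0037 plane [0.5753 0.2611 0.075 ] rect [575.3 260.9  78.1  59.1  52.2]
SS px [437. 291.] [358. 341.] X [ 0.4019 -0.2593  0.0462] gap 0.0009 plane [ 0.4025 -0.2572  0.055 ] rect [ 402.2 -255.3   43.3   43.3   35.5]
cup px [434. 192.] [425. 278.] X [ 0.6139 -0.248   0.083 ] gap 0.0032 plane [ 0.6103 -0.244   0.094 ] rect [ 609.1 -245.    70.5   81.    63.5]
[[361.65933491   0.         321.02746018]
 [  0.         361.65933491 242.13945967]
 [  0.           0.           1.        ]]
[ 0.08   0.001 -0.163] [[ 0.   -0.96 -0.29]
 [ 1.    0.   -0.  ]
 [ 0.   -0.29  0.96]] [[-0.908  0.419 -0.001]
 [ 0.419  0.908 -0.002]
 [-0.    -0.002 -1.   ]]
```

```bash
cat > m.py <<'E'
from h import *
S={"RL":((350,184),(375,234)),"RS":((184,292),(219,202)),"SL":((192,206),(278,172)),"SS":((437,292),(357,340)),"cup":((436,190),(425,278))}
H=dict(RL=.075,RS=.055,SL=.075,SS=.055,cup=.094)
im={n:cv2.cvtColor(cv2.imread(f"pics/{n}0.png"),cv2.COLOR_BGR2RGB) for n in("top","side")}
C={n:cams.get_calibration(n) for n in im}
def dk(i,v,c): return ((i.max(2)<v)&(np.ptp(i.astype(int),axis=2)<c)).astype(np.uint8)
for n,(a,b) in S.items():
    p=blob(dk(im["top"],62,14),a);q=blob(dk(im["side"],82,45),b)
    X,e=tri(C["top"],cen(p),C["side"],cen(q))
    pts=np.array([plane(C["top"],x[0],H[n])[:2] for x in p])
    r=cv2.minAreaRect((pts*1000).astype(np.float32))
    print(n,"px",cen(p).round(),"X",X.round(4),"gap",round(e,4),"plane",plane(C["top"],cen(p),H[n]).round(4),"rect",np.round([*r[0],*r[1],r[2]],1))
E
python3 m.py
```

```text
RL px [350. 183.] X [ 0.6312 -0.0696  0.0695] gap 0.0006 plane [ 0.6302 -0.0693  0.075 ] rect [630.6 -69.4  56.4  57.2  63.9]
RS px [183. 292.] X [0.3954 0.2884 0.0494] gap 0.0028 plane [0.3968 0.2858 0.055 ] rect [396.9 285.6  31.8  38.5   0.5]
SL px [192. 206.] X [0.5788 0.2699 0.0701] gap 0.0032 plane [0.5793 0.2675 0.075 ] rect [579.8 267.6  58.1  54.8  52.3]
SS px [437. 292.] X [ 0.4011 -0.2599  0.0478] gap 0.0007 plane [ 0.4016 -0.2581  0.055 ] rect [ 401.7 -258.    35.3   34.5   36.7]
cup px [436. 190.] X [ 0.6149 -0.2493  0.0842] gap 0.0005 plane [ 0.613  -0.2467  0.094 ] rect [ 612.8 -246.3   64.7   69.3   45.1]
```

```bash
cat > go.py <<'E'
import sys
from h import *
x,y,z,yaw=map(float,sys.argv[1:5])
s=monitor.get_state();R=Ro.from_rotvec(s["tool_rot"]).as_matrix()
d=R.T@(np.array([x,y,z])-s["position"])*100
psi=np.degrees(np.arctan2(R[1,1],R[0,1])); r=(psi-yaw+90)%180-90
print("t",s["time"],"pos",np.round(s["position"],4),"psi",psi.round(1),"slide",d.round(2),"roll",np.radians([r,r-90 if r>0 else r+90]).round(3),"q7",round(s["joint_positions"][6],2),"tilt",np.degrees(np.arccos(-R[2,2])).round(2))
E
python3 go.py .5785 .2685 .19 52.3
```

```text
t 0.1 pos [0.2725 0.5896 0.2216] psi 65.2 slide [-41.25 -16.31   3.19] roll [ 0.225 -1.346] q7 -0.06 tilt 0.1
```

>>> move_arm(
  slide=[
    [-3,-1.2,0.2],
    [-7,-2.8,0.6],
    [-11,-4.4,0.9],
    [-15,-6,1.2],
    [-19,-7.6,1.5],
    [-23,-9.2,1.8],
    [-27,-10.8,2.1],
    [-31,-12.4,2.4],
    [-35,-13.9,2.7],
    [-38.5,-15.2,3],
    [-40.5,-16,3.2],
    [-41.25,-16.3,3.2],
    [-41.25,-16.3,3.2],
  ],
  roll=[0.02,0.04,0.06,0.08,0.1,0.12,0.14,0.16,0.18,0.2,0.22,0.225,0.225],
  gripper=8.7,
)

```text
time: 1.4
position: [0.5786, 0.2691, 0.1902]
tool_rot: [-1.015, -2.972, 0.0]
ft_force: [-0.7, 0.1, 0.1]
grip_width: 1.002
grip_force: 0.0
```

```bash
python3 go.py .5785 .2685 .026 52.3; cat > w.py <<'E'
import sys
from h import *
# wrist look: name, lid height -> lid centre and angle
name,h=sys.argv[1],float(sys.argv[2])
c=cams.get_calibration("wrist");i=cams.get_image("wrist");cv2.imwrite(f"pics/{name}.png",i[:,:,::-1])
m=((i.max(2)<70)&(np.ptp(i.astype(int),axis=2)<25)).astype(np.uint8)
s=monitor.get_state();P=np.array(s["position"])
for k in cv2.findContours(m,cv2.RETR_EXTERNAL,cv2.CHAIN_APPROX_NONE)[0]:
    if cv2.contourArea(k)<400: continue
    pts=np.array([plane(c,x[0],h)[:2] for x in k])*1000
    r=cv2.minAreaRect(pts.astype(np.float32)); print(cen(k).round(),np.round([*r[0],*r[1],r[2]],1))
E
python3 w.py w1 .075
```

```text
t 1.4 pos [0.5786 0.2691 0.1902] psi 52.3 slide [-0.04 -0.05 16.42] roll [-0.    1.57] q7 0.48 tilt 0.05
[309. 400.] [692.4 180.1 639.3 213.8  52.4]
[325. 233.] [579.4 273.7  56.9  58.   52.1]
[101. 232.] [476.1 146.3  57.5  55.3  15.5]
[150. 219.] [488.  169.3  44.3  83.2  59.4]
[193.  25.] [407.6 291.7  37.6  32.   52.3]
```

View pics/w1.png

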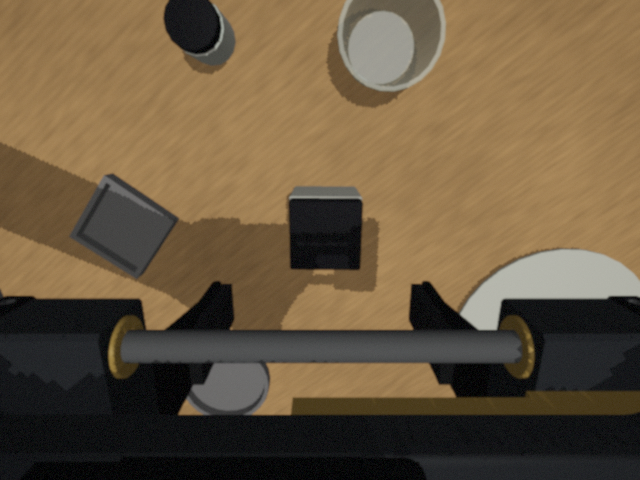

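The wrist view shows the large square lid at (325,233), square between the fingers. The small round pot (193,25), tub (390,40) and small square tray (120,225) are all clear of it. Descending.

>>> move_arm(
  slide=[
    [0,0.2,2],
    [0,0.2,5],
    [0,0.2,8],
    [0,0.2,11],
    [0,0.2,13.5],
    [0,0.2,15.5],
    [0,0.2,16.4],
    [0,0.2,16.4],
  ],
  roll=[0,0,0,0,0,0,0,0],
)

```text
time: 2.25
position: [0.5779, 0.2724, 0.0254]
tool_rot: [-1.009, -2.972, 0.002]
ft_force: [0.2, 0.2, -0.0]
grip_width: 0.997
grip_force: 0.0
```

>>> move_arm(
  slide=[
    [0,0,0],
    [0,0,0],
    [0,0,0],
    [0,0,0],
    [0,0,0],
    [0,0,0],
    [0,0,0],
    [0,0,0],
  ],
  roll=[0,0,0,0,0,0,0,0],
  gripper=4,
  squeeze=20,
)

```text
time: 3.05
position: [0.5806, 0.2711, 0.0274]
tool_rot: [1.015, 2.972, 0.002]
ft_force: [0.1, -0.2, 5.8]
grip_width: 0.688
grip_force: 20.0
```

>>> move_arm(
  slide=[
    [0,0,-1],
    [0,0,-3],
    [0,0,-5.5],
    [0,0,-8],
    [0,0,-11],
    [0,0,-13.5],
    [0,0,-15],
    [0,0,-15],
  ],
  roll=[0,0,0,0,0,0,0,0],
)

```text
time: 3.85
position: [0.5808, 0.2708, 0.1784]
tool_rot: [1.014, 2.971, 0.003]
ft_force: [0.3, 0.1, -2.9]
grip_width: 0.688
grip_force: 20.0
```

```bash
python3 go.py .4495 -.110 .175 63.2
```

```text
t 3.85 pos [0.5808 0.2708 0.1784] psi 52.3 slide [-12.9  -38.16   0.26] roll [-0.19   1.381] q7 0.48 tilt 0.16
```

>>> move_arm(
  slide=[
    [-0.4,-1.2,0],
    [-1.2,-3.6,0],
    [-2.2,-6.5,0],
    [-3.2,-9.5,0],
    [-4.2,-12.5,0],
    [-5.2,-15.5,0],
    [-6.2,-18.5,0],
    [-7.2,-21.5,0],
    [-8.2,-24.5,0],
    [-9.2,-27.5,0.1],
    [-10.2,-30.5,0.2],
    [-11.2,-33.2,0.2],
    [-12,-35.6,0.3],
    [-12.6,-37.2,0.3],
    [-12.9,-38.2,0.3],
    [-12.9,-38.2,0.3],
    [-12.9,-38.2,0.3],
  ],
  roll=[-0.01,-0.02,-0.03,-0.04,-0.06,-0.07,-0.09,-0.1,-0.12,-0.13,-0.15,-0.16,-0.18,-0.19,-0.19,-0.19,-0.19],
)

```text
time: 5.55
position: [0.4481, -0.1097, 0.1729]
tool_rot: [-0.727, -3.055, -0.001]
ft_force: [-0.0, 1.4, -3.1]
grip_width: 0.689
grip_force: 20.0
```

```bash
python3 go.py .4495 -.110 .0334 63.2; python3 - <<'E'
from h import *
for n in("side","wrist"): cv2.imwrite(f"pics/{n}1.png",cams.get_image(n)[:,:,::-1])
cv2.imwrite("pics/j1.png",np.hstack([cv2.resize(cv2.imread(f"pics/{n}1.png"),(400,300)) for n in("side","wrist")]))
E
```

```text
t 5.55 pos [ 0.4481 -0.1097  0.1729] psi 63.2 slide [-0.16  0.03 13.95] roll [ 0.   -1.57] q7 1.26 tilt 0.07
```

View pics/j1.png

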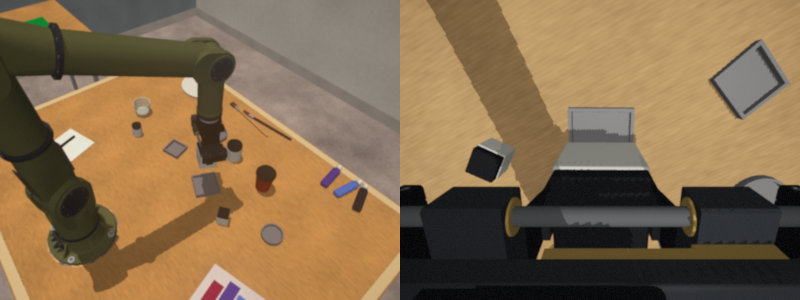

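The pot hangs upright and square over its tray. Lowering it.

>>> move_arm(
  slide=[
    [-0.1,0,1],
    [-0.2,0,3],
    [-0.2,0,5],
    [-0.2,0,7],
    [-0.2,0,9],
    [-0.2,0,10.5],
    [-0.2,0,11.5],
    [-0.2,0,12.3],
    [-0.2,0,13],
    [-0.2,0,13.6],
    [-0.2,0,13.9],
    [-0.2,0,14],
    [-0.2,0,14],
  ],
  roll=[0,0,0,0,0,0,0,0,0,0,0,0,0],
)

```text
time: 6.95
position: [0.4505, -0.1114, 0.0337]
tool_rot: [0.728, 3.056, 0.0]
ft_force: [-0.6, 0.4, -3.1]
grip_width: 0.686
grip_force: 20.0
```

>>> move_arm(
  slide=[
    [0,0,0.1],
    [0,0,0.2],
    [0,0,0.2],
  ],
  roll=[0,0,0],
)

```text
time: 7.25
position: [0.4503, -0.1114, 0.0316]
tool_rot: [0.728, 3.056, 0.0]
ft_force: [-0.3, 0.9, -2.7]
grip_width: 0.689
grip_force: 20.0
```

>>> move_arm(
  slide=[
    [0,0,0],
    [0,0,0],
    [0,0,0],
    [0,0,0],
    [0,0,0],
  ],
  roll=[0,0,0,0,0],
  gripper=8.7,
)

```text
time: 7.75
position: [0.4505, -0.1114, 0.0317]
tool_rot: [0.728, 3.056, 0.0]
ft_force: [-0.3, -0.3, -0.4]
grip_width: 0.978
grip_force: 0.0
```

>>> move_arm(
  slide=[
    [0,0,-1],
    [0,0,-3],
    [0,0,-6],
    [0,0,-9],
    [0,0,-12],
    [0,0,-14],
    [0,0,-15],
    [0,0,-15],
  ],
  roll=[0,0,0,0,0,0,0,0],
)

```text
time: 8.55
position: [0.4512, -0.1115, 0.1831]
tool_rot: [0.727, 3.053, 0.001]
ft_force: [0.3, -0.2, -0.6]
grip_width: 0.999
grip_force: 0.0
```

```bash
python3 w.py w2 .08; python3 go.py .4013 -.2585 .18 36.7
```

```text
[301. 398.] [ 569.4 -170.7  613.2  212.3   63.2]
[141. 254.] [ 398.6 -240.3   35.7   37.6   36.4]
[321. 236.] [ 448.8 -108.3   68.5   58.2   61.9]
[582. 117.] [450.   75.8  50.7  50.4  15.4]
[522. 128.] [438.2  54.   42.9  79.9  60.4]
t 8.6 pos [ 0.4504 -0.1114  0.1817] psi 63.2 slide [ -2.25 -15.34   0.17] roll [ 0.462 -1.108] q7 1.26 tilt 0.04
```

>>> move_arm(
  slide=[
    [-0.3,-2,0],
    [-0.7,-5,0.1],
    [-1.2,-8,0.2],
    [-1.7,-11,0.2],
    [-2.1,-13.7,0.2],
    [-2.25,-15.3,0.2],
    [-2.25,-15.3,0.2],
    [-2.25,-15.3,0.2],
  ],
  roll=[0.07,0.15,0.23,0.31,0.39,0.46,0.46,0.46],
  gripper=8.7,
)

```text
time: 9.4
position: [0.4005, -0.258, 0.1786]
tool_rot: [-1.406, -2.807, 0.0]
ft_force: [0.2, 0.0, 0.4]
grip_width: 1.001
grip_force: 0.0
```

```bash
python3 w.py w3 .055; python3 go.py .4013 -.2585 .015 36.7
```

```text
[299. 399.] [ 490.  -379.8  658.   219.1   37. ]
[319. 235.] [ 399.7 -258.5   36.7   38.4   36.9]
[503. 118.] [ 456.4 -104.    65.6   62.    63.1]
t 9.45 pos [ 0.4011 -0.2573  0.1788] psi 36.9 slide [-0.13 -0.04 16.38] roll [ 0.004 -1.567] q7 1.14 tilt 0.09
```

>>> move_arm(
  slide=[
    [0,-0.1,2],
    [0,-0.1,5],
    [0,-0.1,8],
    [0,-0.1,11],
    [0,-0.1,13.5],
    [0,-0.1,15.5],
    [0,-0.1,16.3],
    [0,-0.1,16.3],
  ],
  roll=[0,0,0,0,0,0,0,0],
)

```text
time: 10.25
position: [0.4, -0.2575, 0.0155]
tool_rot: [-1.402, -2.808, 0.001]
ft_force: [-0.2, -0.4, 0.4]
grip_width: 0.999
grip_force: 0.0
```

>>> move_arm(
  slide=[
    [0,0,0],
    [0,0,0],
    [0,0,0],
    [0,0,0],
    [0,0,0],
    [0,0,0],
    [0,0,0],
    [0,0,0],
    [0,0,0],
    [0,0,0],
  ],
  roll=[0,0,0,0,0,0,0,0,0,0],
  gripper=2,
  squeeze=15,
)

```text
time: 11.25
position: [0.4005, -0.2588, 0.0166]
tool_rot: [-1.406, -2.809, 0.0]
ft_force: [-1.3, -0.6, 1.7]
grip_width: 0.458
grip_force: 15.0
```

>>> move_arm(
  slide=[
    [0,0,-1],
    [0,0,-3],
    [0,0,-5.5],
    [0,0,-8],
    [0,0,-11],
    [0,0,-13.5],
    [0,0,-15.5],
    [0,0,-16],
    [0,0,-16],
  ],
  roll=[0,0,0,0,0,0,0,0,0],
)

```text
time: 12.15
position: [0.4009, -0.2587, 0.1771]
tool_rot: [1.405, 2.808, 0.001]
ft_force: [0.2, 0.0, -1.2]
grip_width: 0.459
grip_force: 15.0
```

```bash
python3 go.py .468 .110 .175 15.5
```

```text
t 12.15 pos [ 0.4009 -0.2587  0.1771] psi 36.8 slide [25.49 27.48  0.22] roll [ 0.372 -1.198] q7 1.14 tilt 0.09
```

>>> move_arm(
  slide=[
    [0.8,0.9,0],
    [2.5,2.7,0],
    [4.5,4.9,0],
    [6.5,7,0],
    [8.5,9.2,0],
    [10.5,11.3,0],
    [12.5,13.5,0],
    [14.5,15.6,0],
    [16.5,17.8,0],
    [18.5,19.9,0.1],
    [20.5,22.1,0.1],
    [22.3,24,0.2],
    [23.8,25.7,0.2],
    [24.9,26.8,0.2],
    [25.5,27.5,0.2],
    [25.5,27.5,0.2],
    [25.5,27.5,0.2],
  ],
  roll=[0.01,0.04,0.07,0.1,0.13,0.16,0.19,0.22,0.25,0.28,0.31,0.34,0.36,0.37,0.37,0.37,0.37],
)

```text
time: 13.85
position: [0.4674, 0.1092, 0.1738]
tool_rot: [-1.899, -2.502, 0.003]
ft_force: [0.5, -0.1, -1.6]
grip_width: 0.459
grip_force: 15.0
```

```bash
python3 go.py .468 .110 .022 15.5; python3 - <<'E'
from h import *
cv2.imwrite("pics/w4.png",cams.get_image("wrist")[:,:,::-1])
cv2.imwrite("pics/w4s.png",cv2.resize(cv2.imread("pics/w4.png"),(400,300)))
E
```

```text
t 13.85 pos [0.4674 0.1092 0.1738] psi 15.6 slide [ 0.07  0.1  15.18] roll [ 0.002 -1.569] q7 -0.01 tilt 0.1
```

View pics/w4s.png

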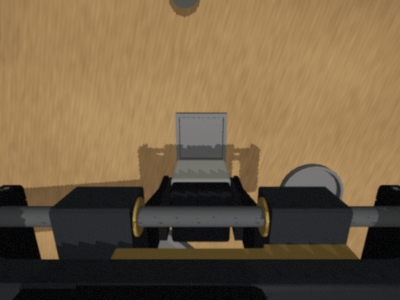

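The small square pot hangs aligned over its tray (tray at (201,140) in the half-size view). Lowering it.

>>> move_arm(
  slide=[
    [0,0.1,1],
    [0.1,0.1,3],
    [0.1,0.1,5.5],
    [0.1,0.1,8],
    [0.1,0.1,10],
    [0.1,0.1,11.5],
    [0.1,0.1,12.7],
    [0.1,0.1,13.7],
    [0.1,0.1,14.4],
    [0.1,0.1,14.9],
    [0.1,0.1,15.2],
    [0.1,0.1,15.3],
    [0.1,0.1,15.3],
    [0.1,0.1,15.3],
  ],
  roll=[0,0,0,0,0,0,0,0,0,0,0,0,0,0],
)

```text
time: 15.3
position: [0.4688, 0.1116, 0.0219]
tool_rot: [1.898, 2.503, 0.001]
ft_force: [-0.1, 0.1, -1.1]
grip_width: 0.462
grip_force: 15.0
```

>>> move_arm(
  slide=[
    [0,0,0],
    [0,0,0],
    [0,0,0],
    [0,0,0],
    [0,0,0],
    [0,0,0],
    [0,0,0],
    [0,0,0],
  ],
  roll=[0,0,0,0,0,0,0,0],
  gripper=8.7,
)

```text
time: 16.1
position: [0.4685, 0.1115, 0.0216]
tool_rot: [1.898, 2.503, 0.0]
ft_force: [0.2, 0.5, 0.6]
grip_width: 0.987
grip_force: 0.0
```

>>> move_arm(
  slide=[
    [0,0,-1],
    [0,0,-3],
    [0,0,-6],
    [0,0,-9],
    [0,0,-12],
    [0,0,-14.5],
    [0,0,-16],
    [0,0,-16],
  ],
  roll=[0,0,0,0,0,0,0,0],
)

```text
time: 16.9
position: [0.4702, 0.112, 0.1847]
tool_rot: [1.897, 2.501, 0.008]
ft_force: [-0.3, 0.4, -0.2]
grip_width: 0.997
grip_force: 0.0
```

```bash
python3 w.py w5 .059; for a in 0 30 60 90; do python3 go.py .396 .2868 .18 $a; done
```

```text
[308. 398.] [511.3 -25.2 663.8 240.9  15.4]
[318. 236.] [468.  111.4  62.   39.5  15.6]
t 16.95 pos [0.4692 0.1117 0.1829] psi 15.6 slide [18.83 -2.33  0.29] roll [ 0.273 -1.298] q7 -0.02 tilt 0.17
t 16.95 pos [0.4692 0.1117 0.1829] psi 15.6 slide [18.83 -2.33  0.29] roll [-0.251  1.32 ] q7 -0.02 tilt 0.17
t 16.95 pos [0.4692 0.1117 0.1829] psi 15.6 slide [18.83 -2.33  0.29] roll [-0.774  0.797] q7 -0.02 tilt 0.17
t 16.95 pos [0.4692 0.1117 0.1829] psi 15.6 slide [18.83 -2.33  0.29] roll [-1.298  0.273] q7 -0.02 tilt 0.17
```

>>> move_arm(
  slide=[
    [1,-0.1,0],
    [3.5,-0.4,0],
    [7,-0.9,0.1],
    [10.5,-1.3,0.2],
    [14,-1.7,0.3],
    [17,-2.1,0.3],
    [18.8,-2.3,0.3],
    [18.8,-2.3,0.3],
    [18.8,-2.3,0.3],
  ],
  roll=[0,0,0,0,0,0,0,0,0],
)

```text
time: 17.85
position: [0.395, 0.2858, 0.1774]
tool_rot: [-1.897, -2.504, 0.004]
ft_force: [-0.6, 0.8, -0.6]
grip_width: 0.994
grip_force: 0.0
```

```bash
python3 w.py w6 .055; python3 go.py .396 .2868 .0155 15.6
```

```text
[307. 400.] [433.6 139.9 657.5 219.3  15.9]
[323. 228.] [395.2 292.2  38.2  38.2  61. ]
t 17.9 pos [0.3956 0.2851 0.1777] psi 15.6 slide [ 0.17  0.11 16.22] roll [-0.     1.571] q7 -0.41 tilt 0.11
```

View pics/w6.png

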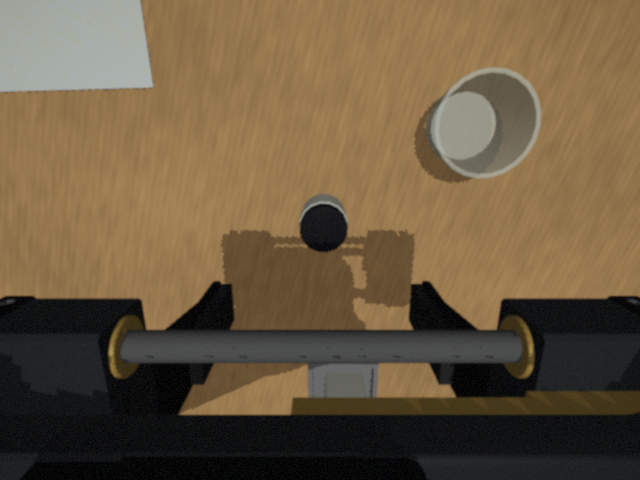

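The small round lid is at (323,228), about 3 mm further along tool +x than planned. The tub at (485,122) is clear of the fingers.

>>> move_arm(
  slide=[
    [0.4,0.1,2],
    [0.4,0.1,5],
    [0.4,0.1,8],
    [0.4,0.1,11],
    [0.4,0.1,13.5],
    [0.4,0.1,15.5],
    [0.4,0.1,16.2],
    [0.4,0.1,16.2],
  ],
  roll=[0,0,0,0,0,0,0,0],
)

```text
time: 18.7
position: [0.3954, 0.2889, 0.0157]
tool_rot: [-1.901, -2.501, 0.004]
ft_force: [0.2, 0.5, -0.2]
grip_width: 0.999
grip_force: 0.0
```

>>> move_arm(
  slide=[
    [0,0,0],
    [0,0,0],
    [0,0,0],
    [0,0,0],
    [0,0,0],
    [0,0,0],
    [0,0,0],
    [0,0,0],
    [0,0,0],
    [0,0,0],
  ],
  roll=[0,0,0,0,0,0,0,0,0,0],
  gripper=2,
  squeeze=15,
)

```text
time: 19.7
position: [0.3955, 0.2905, 0.0166]
tool_rot: [-1.898, -2.503, -0.0]
ft_force: [-1.0, -0.2, 1.0]
grip_width: 0.479
grip_force: 15.0
```

>>> move_arm(
  slide=[
    [0,0,-1],
    [0,0,-3],
    [0,0,-5.5],
    [0,0,-8],
    [0,0,-11],
    [0,0,-14],
    [0,0,-16.5],
    [0,0,-18],
    [0,0,-18.5],
    [0,0,-18.5],
  ],
  roll=[0,0,0,0,0,0,0,0,0,0],
)

```text
time: 20.7
position: [0.3957, 0.2905, 0.2022]
tool_rot: [1.898, 2.503, 0.002]
ft_force: [0.1, 0.5, -2.3]
grip_width: 0.479
grip_force: 15.0
```

```bash
python3 go.py .52 0 .2 0; python3 go.py .4925 -.409 .2 0
```

```text
t 20.7 pos [0.3957 0.2905 0.2022] psi 15.6 slide [-31.33   4.14   0.21] roll [ 0.273 -1.298] q7 -0.41 tilt 0.07
t 20.7 pos [0.3957 0.2905 0.2022] psi 15.6 slide [-69.97  -9.53   0.17] roll [ 0.273 -1.298] q7 -0.41 tilt 0.07
```

>>> move_arm(
  slide=[
    [-1,0.1,0],
    [-3,0.4,0],
    [-5.5,0.7,0],
    [-8,1,0],
    [-10.5,1.3,0],
    [-13,1.7,0],
    [-15.5,2,0],
    [-18,2.3,0],
    [-20.5,2.6,0],
    [-23,2.7,0],
    [-25.5,2.7,0],
    [-28,2.5,0],
    [-30.5,2.2,0],
    [-33,1.7,0],
    [-35.5,1.1,0],
    [-38,0.4,0],
    [-40.5,-0.4,0],
    [-43,-1.2,0],
    [-45.5,-2,0],
    [-48,-2.8,0],
  ],
  roll=[0,0,0,0,0,0,0,0,0,0,0,0,0,0,0,0,0,0,0,0],
)

```text
time: 22.7
position: [0.4965, -0.181, 0.2001]
tool_rot: [-1.898, -2.501, 0.002]
ft_force: [-0.5, 0.4, -1.4]
grip_width: 0.483
grip_force: 15.0
```

```bash
python3 go.py .4925 -.409 .175 15.6
```

```text
t 22.7 pos [ 0.4965 -0.181   0.2001] psi 15.6 slide [-21.86  -6.51   2.51] roll [ 0.    -1.571] q7 0.61 tilt 0.15
```

>>> move_arm(
  slide=[
    [-2,-0.6,0],
    [-4.5,-1.3,0],
    [-7,-2.1,0],
    [-9.5,-2.8,0.2],
    [-12,-3.6,0.5],
    [-14.5,-4.3,1],
    [-17,-5.1,1.5],
    [-19.2,-5.7,2],
    [-20.8,-6.2,2.3],
    [-21.7,-6.5,2.5],
    [-21.9,-6.5,2.5],
    [-21.9,-6.5,2.5],
  ],
  roll=[0,0,0,0,0,0,0,0,0,0,0,0],
)

```text
time: 23.9
position: [0.4942, -0.4073, 0.176]
tool_rot: [-1.898, -2.502, -0.0]
ft_force: [0.0, -0.3, -1.7]
grip_width: 0.477
grip_force: 15.0
```

```bash
python3 go.py .4925 -.409 .0215 15.6;  python3 - <<'E'
from h import *
cv2.imwrite("pics/w7s.png",cv2.resize(cams.get_image("wrist")[:,:,::-1],(400,300)))
E
```

```text
t 23.9 pos [ 0.4942 -0.4073  0.176 ] psi 15.6 slide [-0.14 -0.2  15.45] roll [ 1.00e-03 -1.57e+00] q7 1.09 tilt 0.07
```

View pics/w7s.png

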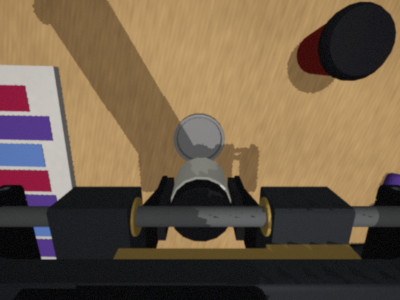

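The small round pot is centred over its tray at (199,137), with the cup at (357,42) clear. Lowering it.

>>> move_arm(
  slide=[
    [-0.1,-0.1,1],
    [-0.1,-0.2,3],
    [-0.1,-0.2,5.5],
    [-0.1,-0.2,8],
    [-0.1,-0.2,10],
    [-0.1,-0.2,11.5],
    [-0.1,-0.2,12.7],
    [-0.1,-0.2,13.7],
    [-0.1,-0.2,14.5],
    [-0.1,-0.2,15.1],
    [-0.1,-0.2,15.4],
    [-0.1,-0.2,15.5],
    [-0.1,-0.2,15.5],
    [-0.1,-0.2,15.5],
  ],
  roll=[0,0,0,0,0,0,0,0,0,0,0,0,0,0],
)

```text
time: 25.35
position: [0.4931, -0.4095, 0.022]
tool_rot: [1.898, 2.502, 0.0]
ft_force: [0.6, -0.1, -1.6]
grip_width: 0.477
grip_force: 15.0
```

>>> move_arm(
  slide=[
    [0,0,0],
    [0,0,0],
    [0,0,0],
    [0,0,0],
    [0,0,0],
    [0,0,0],
    [0,0,0],
    [0,0,0],
  ],
  roll=[0,0,0,0,0,0,0,0],
  gripper=8.7,
)

```text
time: 26.15
position: [0.4928, -0.4092, 0.0215]
tool_rot: [-1.898, -2.503, -0.0]
ft_force: [-0.7, -0.6, -0.3]
grip_width: 0.993
grip_force: 0.0
```

>>> move_arm(
  slide=[
    [0,0,-1],
    [0,0,-3],
    [0,0,-6],
    [0,0,-9],
    [0,0,-12],
    [0,0,-14.5],
    [0,0,-17],
    [0,0,-18.5],
    [0,0,-18.5],
  ],
  roll=[0,0,0,0,0,0,0,0,0],
)

```text
time: 27.05
position: [0.4937, -0.4103, 0.2094]
tool_rot: [1.896, 2.499, 0.001]
ft_force: [-0.5, 0.2, -0.6]
grip_width: 1.001
grip_force: 0.0
```

```bash
python3 w.py w8 .059; python3 go.py .631 -.0693 .2 15.6
```

```text
[299. 398.] [ 541.7 -577.9  723.4  241.5   15.5]
[318. 224.] [ 488.4 -409.1   52.5   40.2   10.9]
[541.  69.] [ 627.9 -240.9   83.2   78.    15.7]
t 27.1 pos [ 0.4931 -0.4096  0.2074] psi 15.6 slide [29.05 22.46  0.73] roll [ 1.00e-03 -1.57e+00] q7 1.08 tilt 0.11
```

>>> move_arm(
  slide=[
    [1,0.8,0],
    [3.5,2.7,0],
    [6.5,5,0],
    [9.5,7.3,0],
    [12.5,9.7,0.1],
    [15.5,12,0.2],
    [18.5,14.3,0.3],
    [21.5,16.6,0.4],
    [24.5,19,0.5],
    [27,20.9,0.6],
    [28.5,22,0.7],
    [29,22.4,0.7],
    [29,22.4,0.7],
    [29,22.4,0.7],
  ],
  roll=[0,0,0,0,0,0,0,0,0,0,0,0,0,0],
)

```text
time: 28.5
position: [0.6296, -0.072, 0.1995]
tool_rot: [1.902, 2.5, -0.002]
ft_force: [-1.5, -1.1, -1.0]
grip_width: 1.001
grip_force: 0.0
```

```bash
python3 w.py w9 .075; python3 go.py .631 -.0693 .027 15.6
```

```text
[325. 229.] [632.3 -67.6  59.5  60.4  15.6]
[ 96. 219.] [ 450.  -109.8   62.8   60.    63. ]
[309. 399.] [ 655.8 -173.5  661.8  315.8   15.7]
[422.  39.] [659.9  77.6  33.2  71.1  64.7]
t 28.55 pos [ 0.6296 -0.0722  0.1997] psi 15.4 slide [ 0.26  0.22 17.27] roll [-0.003  1.568] q7 0.45 tilt 0.06
```

>>> move_arm(
  slide=[
    [0.2,0.2,2],
    [0.4,0.2,5],
    [0.4,0.2,8],
    [0.4,0.2,11],
    [0.4,0.2,14],
    [0.4,0.2,16],
    [0.4,0.2,17.2],
    [0.4,0.2,17.2],
  ],
  roll=[0,0,0,0,0,0,0,0],
)

```text
time: 29.35
position: [0.6297, -0.0665, 0.0261]
tool_rot: [-1.9, -2.5, 0.003]
ft_force: [-0.2, -0.1, -0.2]
grip_width: 1.002
grip_force: 0.0
```

>>> move_arm(
  slide=[
    [0,0,0],
    [0,0,0],
    [0,0,0],
    [0,0,0],
    [0,0,0],
    [0,0,0],
    [0,0,0],
    [0,0,0],
  ],
  roll=[0,0,0,0,0,0,0,0],
  gripper=4,
  squeeze=20,
)

```text
time: 30.15
position: [0.6316, -0.0652, 0.0285]
tool_rot: [1.898, 2.503, 0.001]
ft_force: [-1.2, 0.1, 5.4]
grip_width: 0.728
grip_force: 20.0
```

>>> move_arm(
  slide=[
    [0,0,-1],
    [0,0,-3],
    [0,0,-5],
    [0,0,-7],
    [0,0,-9],
    [0,0,-10],
    [0,0,-10],
  ],
  roll=[0,0,0,0,0,0,0],
)

```text
time: 30.85
position: [0.6319, -0.0652, 0.1288]
tool_rot: [1.897, 2.502, 0.002]
ft_force: [0.8, -0.4, -3.7]
grip_width: 0.73
grip_force: 20.0
```

```bash
python3 go.py .6615 .0693 .127 15.6
```

```text
t 30.85 pos [ 0.6319 -0.0652  0.1288] psi 15.6 slide [12.15  6.48  0.19] roll [ 1.00e-03 -1.57e+00] q7 0.46 tilt 0.14
```

>>> move_arm(
  slide=[
    [0.8,0.4,0],
    [2.4,1.3,0],
    [4.4,2.3,0],
    [6.4,3.4,0],
    [8.4,4.5,0],
    [10.2,5.4,0],
    [11.5,6.1,0],
    [12.1,6.5,0.1],
    [12.1,6.5,0.2],
    [12.1,6.5,0.2],
  ],
  roll=[0,0,0,0,0,0,0,0,0,0],
)

```text
time: 31.85
position: [0.6608, 0.0676, 0.1251]
tool_rot: [1.9, 2.502, -0.002]
ft_force: [-0.1, 0.1, -4.1]
grip_width: 0.732
grip_force: 20.0
```

```bash
python3 go.py .6615 .0693 .0335 15.6;  python3 - <<'E'
from h import *
cv2.imwrite("pics/w10s.png",cv2.resize(cams.get_image("wrist")[:,:,::-1],(400,300)))
E
```

```text
t 31.85 pos [0.6608 0.0676 0.1251] psi 15.6 slide [0.15 0.12 9.16] roll [-0.     1.571] q7 0.25 tilt 0.09
```

View pics/w10s.png

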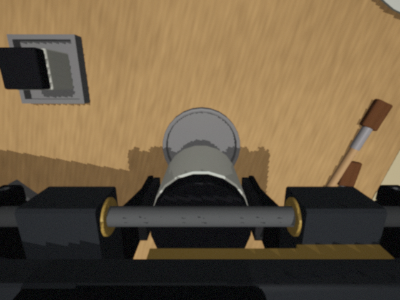

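The large round pot is centred over its tray at (201,140). The small square pot stands in its tray at the upper left. Lowering it.

>>> move_arm(
  slide=[
    [0.1,0.1,1],
    [0.1,0.1,2.5],
    [0.1,0.1,4],
    [0.1,0.1,5.3],
    [0.1,0.1,6.5],
    [0.1,0.1,7.5],
    [0.1,0.1,8.3],
    [0.1,0.1,8.9],
    [0.1,0.1,9.2],
    [0.1,0.1,9.2],
    [0.1,0.1,9.2],
  ],
  roll=[0,0,0,0,0,0,0,0,0,0,0],
)

```text
time: 33.0
position: [0.6622, 0.0702, 0.0341]
tool_rot: [1.898, 2.503, 0.001]
ft_force: [-0.0, 0.9, -2.7]
grip_width: 0.733
grip_force: 20.0
```

>>> move_arm(
  slide=[
    [0,0,0],
    [0,0,0],
    [0,0,0],
    [0,0,0],
    [0,0,0],
    [0,0,0],
    [0,0,0],
  ],
  roll=[0,0,0,0,0,0,0],
  gripper=8.7,
)

```text
time: 33.7
position: [0.6618, 0.0701, 0.0336]
tool_rot: [1.898, 2.503, 0.0]
ft_force: [-0.4, -0.5, -0.5]
grip_width: 0.995
grip_force: 0.0
```

>>> move_arm(
  slide=[
    [0,0,-1],
    [0,0,-3],
    [0,0,-6],
    [0,0,-9],
    [0,0,-12],
    [0,0,-14.5],
    [0,0,-17],
    [0,0,-18.5],
    [0,0,-18.5],
  ],
  roll=[0,0,0,0,0,0,0,0,0],
)

```text
time: 34.6
position: [0.6632, 0.07, 0.2217]
tool_rot: [1.897, 2.5, 0.006]
ft_force: [0.5, 0.1, -0.0]
grip_width: 1.002
grip_force: 0.0
```

```bash
python3 w.py w11 .079; python3 go.py .48 .45 .23 15.6; python3 - <<'E'
from h import *
for n in("side","top"): cv2.imwrite(f"pics/{n}9.png",cams.get_image(n)[:,:,::-1])
cv2.imwrite("pics/j9.png",np.hstack([cv2.resize(cv2.imread(f"pics/{n}9.png"),(400,300)) for n in("side","top")]))
E
```

```text
[305. 399.] [707.1 -78.1 703.5 259.6  15.4]
[319. 230.] [663.4  68.2  60.5  59.8  69.8]
[116. 118.] [492.7 116.8  59.4  51.4  15.7]
t 34.65 pos [0.6622 0.0701 0.2195] psi 15.6 slide [41.5  -7.3  -1.07] roll [ 1.00e-03 -1.57e+00] q7 0.23 tilt 0.11
```

View pics/j9.png

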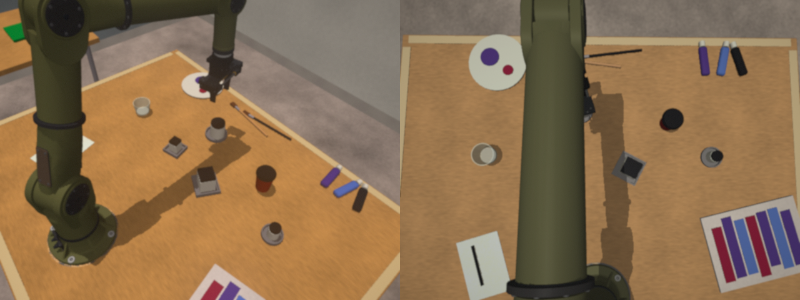

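All four pots stand in their trays, with the cup and tub in place. I'll swing the arm aside and measure from the top view.

>>> move_arm(
  slide=[
    [2,-0.3,0],
    [5,-0.9,0],
    [9,-1.6,0],
    [13,-2.3,0],
    [17,-3,0],
    [21,-3.7,0],
    [25,-4.4,0],
    [29,-5.1,0],
    [33,-5.8,0],
    [37,-6.5,0],
    [40,-7,0],
    [41,-7.2,0],
    [41,-7.2,0],
  ],
  roll=[0,0,0,0,0,0,0,0,0,0,0,0,0],
)

```text
time: 36.05
position: [0.4803, 0.4464, 0.2168]
tool_rot: [-1.894, -2.506, 0.004]
ft_force: [0.6, -0.7, 0.4]
grip_width: 0.999
grip_force: 0.0
```

```bash
python3 - <<'E'
from h import *
i=cams.get_image("top");j=cams.get_image("side");c=cams.get_calibration("top");d=cams.get_calibration("side")
dk=lambda i,v,k:((i.max(2)<v)&(np.ptp(i.astype(int),axis=2)<k)).astype(np.uint8)
cv2.imwrite("pics/top10.png",i[:,:,::-1])
def pix(c,X): x=c["mtx"]@(c["R"]@X+c["t"]); return x[:2]/x[2]
for n,(x,y,h) in dict(RL=(.6615,.0693,.079),RS=(.4925,-.409,.059),SL=(.4497,-.11,.079),SS=(.468,.11,.059),cup=(.614,-.248,.094)).items():
    a=blob(dk(i,62,14),pix(c,np.array([x,y,h])));b=blob(dk(j,82,45),pix(d,np.array([x,y,h-.007])))
    X,e=tri(c,cen(a),d,cen(b)); P=np.array([plane(c,q[0],h)[:2] for q in a])*1000;r=cv2.minAreaRect(P.astype(np.float32))
    print(n,plane(c,cen(a),h).round(4),"tri",X.round(4),round(e,4),"rect",np.round([*r[1],r[2]],1))
E
```

```text
RL [0.662  0.0639 0.079 ] tri [0.6624 0.0648 0.0743] 0.002 rect [58.9 61.  30.7]
RS [ 0.493  -0.4068  0.059 ] tri [ 0.4932 -0.409   0.0536] 0.0004 rect [37.2 35.6 44.4]
SL [ 0.45   -0.1117  0.079 ] tri [ 0.4494 -0.1118  0.0738] 0.0019 rect [59.  57.4 62.3]
SS [0.4697 0.108  0.059 ] tri [0.4691 0.1092 0.0533] 0.0021 rect [36.5 39.4 15. ]
cup [ 0.613  -0.2467  0.094 ] tri [ 0.6149 -0.2493  0.0844] 0.0004 rect [64.8 67.8 44.5]
```

View pics/top10.png

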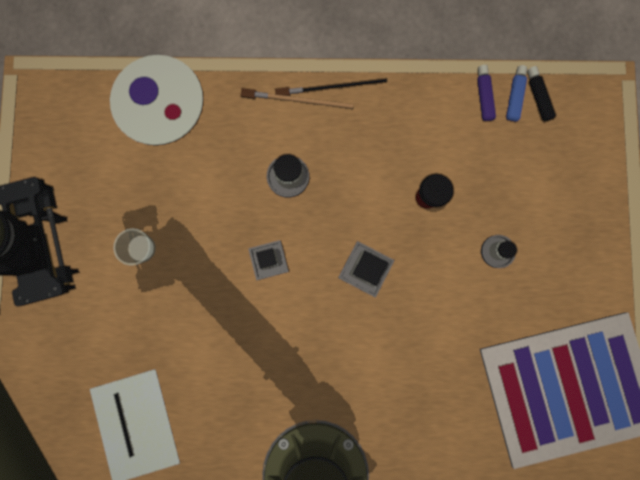

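All four lid centres measure within about 6 mm of their tray centres, and the square pots are within 1° of their trays. Lid heights are right for pots resting on the tray floors. The cup has not moved and the tub is still at (133,247).

```bash
python3 -c "
from bench import workorder
print(workorder.close_job())"
```

```text
the job is handed in; nothing more can be done
None
```

All four pots stand upright in their own trays by my final camera check, the cup and tub were left where they stood, and the job is handed in (no verdict was returned).

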